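Zero the burrs of a coffee grinder and set it a quarter turn open

ROBOT

A 6-joint arm with a two-finger parallel gripper is mounted at the origin on a cart in front of the work surface, level with it; the furniture and walls round the work are solid. World frame = base frame: x ahead of the robot, y to its left, z up, the work surface at z = 0. Lengths are in mm, angles in rad, forces in N, time in s.
With the tool pointing down it reaches from about 275 to 1000 mm from the base axis. Payload 8.4 kg.
Tool frame: the origin (TCP) lies at the centre of the arm's flange, where the gripper is bolted on; the fingertips stand 173 mm ahead of it and the grasp point (between the pads) lies 155 mm ahead of it (tcp_to_tips is the distance from the TCP to the fingertips, in mm); z points along the fingers, x is the direction in which the jaws open and shut, and the axes are right-handed (so a half turn about z gives the same grasp; the last joint's range is limited). The gripper opens to 85 mm and grips with 20 to 120 N. Pads are 22 mm wide; open, the fingers measure 114 mm over their backs; the gripper's body (76 mm by 85 mm) begins 54 mm behind the grasp point. The pads swing forward as they close: fully open they stand 13 mm farther back than shut.
Start: joints at [-1.263, 0.353, 1.633, -0, 1.155, -0.002], TCP at [190.541, -595.251, 404.681] pointing down, gripper open.
Joint ranges: [-2.63, 2.63], [-0.92, 2.1], [0.06, 2.66], [-1.3, 4.44], [0, 2.69], [-3.02, 3.02]. Speed limits (rad/s): [2.22, 2.22, 2.79, 3.14, 3.14, 3.14].

INTERFACE

Orientations are given as [roll, pitch, yaw] about the fixed x, y, z axes, in that order (R = Rz(yaw) Ry(pitch) Rx(roll)).
In Python, from rig import sense, grab_frame, camera_info, sign_off, tcp_to_tips gives the robot as it stands.
- The arm moves only by the shell command python3 -m creep 'ROWS' [FORCE]. ROWS is text: rows parted by semicolons, each of 5 numbers parted by spaces: the opening in per cent of the stroke, from 0 (shut) to 100 (fully open), then the shift along the tool's x, y, z in cm, then the turn about the tool's z in degrees. In form: fingers tx ty tz roll; .... A call has 1 to 20 rows; each row is the pose to reach, as a shift and turn from the pose measured when the call began, along the tool's axes at that moment; what a row does not reach only later rows make up. A row lasts 1/10 s, in which the tool goes at most 50 mm and 8.59 degrees, less where a joint would pass 70% of its speed; a pose out of reach is approached as far as the arm can. A call with a gripper value outside its range is refused whole. The fingers move at their own pace and stop on an object; FORCE is the grip in N (left out, the last holds). Time passes only in rows, so rows that repeat a pose let the fingers close. It gives the time, the measured TCP pose, the force and the opening at its end, in the units of the state.
- sense(): the state, without advancing time (a new reading comes with each control period).
- grab_frame(name): name is "side" or "top"; returns (picture, depth): 384x512x3 uint8, blue, green, red; 384x512 float32, mm along the optical axis (not along the pixel's ray), 0 where there is no reading.
- camera_info(name): a dict with "vertical_fov" (degrees; the focal length in pixels is half the picture's height over the tangent of half this angle, whatever the lens; pixels are square), "cx", "cy" (the principal point, pixels), "D" ([k1, k2, p1, p2, k3] as OpenCV has them; the pictures are not rectified), "world_to_cam" (4x4, takes a point from world to camera coordinates). Camera axes: x right, y down, z forward; pixel columns grow to the right and rows downward; lengths in mm; the calibration is good to about 2 mm. A picture is of the moment at which its call begins. camera_info takes no time and is no camera call.
- sign_off(): hands the job in, once; it reports no verdict.
The state is a dict: "clock": time; "qpos": joint angles; "qvel": joint speeds; "joint_efforts": joint torques, N m; "eef_pos": TCP position; "tcp_rot": TCP orientation; "contact_force": force on the tool from outside, world axes, zero at the start; "wrist_torque": the same for the moment, N m; "opening": opening from 0.0 (shut) to 1.0 (fully open).
Only numpy, scipy, OpenCV 4.12 (cv2) and the standard library are available. Lean on these libraries where they do the work, as an engineer would, in place of code of your own. Each camera call takes 0.05 s, during which the arm holds its last target.

TASK

The coffee grinder was taken apart for cleaning, so its old setting means nothing. By the upright grip on its adjusting ring, turn the ring clockwise (seen from above) until you feel the burrs press firmly together, without forcing them, then turn it back a quarter turn from where they met, for coarse coffee, and let go. Leave the things standing around the grinder where they are.

Things in the scene. Friction and masses are not known exactly. Their poses are not given: they have to be found in the camera images.
- grinder: coffee grinder: grey metal head and column on a black foot of 165 x 124 mm, 210 mm high to the top of its ring, hopper taken off, fixed to the worktop. Origin on the worktop under the ring's axis; z up, chute and grounds cup at -x. The head's rim has a mark every 15 degrees, the longer ones every 30; they do not show where the burrs meet
- ring_axis (a point): point on the vertical axis of the black knurled adjusting ring (95 mm across, 18 mm high), 2 mm over its top. Clockwise from above lowers the upper burr. The thread rubs with 0.12 N m (under 2 N at the grip) and stays where it is left. The burrs meet 0.7 to 2.2 rad clockwise of where the ring stands at the start, differently each time
- grip (a point): centre of the upright black grip at the end of the ring's lever: a vertical round rod 15 mm across and 54 mm high that spins freely on its pin, 75 mm from the ring's axis, its centre 234.5 mm above the worktop. The 8 mm thick steel lever arm runs inwards from under it, top 29 mm below this point. x points outwards along the lever, z up; turns with the ring
- upper_burr (a point): on the ring's axis, at the meeting edge of the upper burr (a steel ring inside), 193 mm above the worktop when the burrs just meet; rises with the ring by 3 mm a turn, 0.75 mm for a quarter turn: less than the noise of the reading, so the meeting point must be felt
- lower_burr (a point): on the ring's axis, at the meeting edge of the lower burr (a steel cone inside), 193 mm above the worktop. Its seat is springy: once the burrs meet, the ring still gives 0.1 rad per N m (1.8 N at the grip for each mm pushed on) and presses this burr down 0.048 mm per N m. 5.5 N along the circle at the grip is firm, 8 to 14 N is good, over 20 N is forced
- hopper: the grinder's clear bean hopper, 108 mm across and 106 mm high, standing upside down beside it; origin at the centre of its underside
- coffee_jar: glass coffee jar with a dark lid, 83 mm across, 166 mm high; origin at the centre of its underside
- mug_cream: cream mug, 82 mm across, 94 mm high; origin at the centre of its underside
- teaspoon: teaspoon, 130 mm long, lying on the worktop; origin at the centre of its underside

How it is judged:
By the outcome, as a careful person would: the job done as asked, in the order asked, and still so for the second after the job is handed in, with the robot touching nothing.
It also fails if it takes over 64 s, if anything falls off the work surface, if the arm or the gripper's body presses on something with over 40 N, if the wrist force passes 120 N, or if a joint passes its speed limit or range.

## Working session

There is one attempt and no reset: what is moved stays moved. The work goes in short steps, Python scripts to look and compute and a shell command to move; the robot and the scene stay as the last step left them, time stands still between calls to the robot, and variables do not carry over. Pictures are saved under pics/ and viewed, and the job is handed in when it is done.

```bash
ls; mkdir -p pics; python3 - <<'E'
from rig import *
import cv2
print(sense()); print(tcp_to_tips)
for n in("side","top"):
    p,d=grab_frame(n); cv2.imwrite(f"pics/{n}0.png",p); import numpy as np; np.save(f"pics/{n}0.npy",d); print(camera_info(n))
E
```

```text
pics
{'clock': 0.0, 'qpos': array([-1.26336907e+00,  3.53683234e-01,  1.63414213e+00, -2.83810804e-06,
        1.15517157e+00, -2.39603335e-03]), 'qvel': array([-3.01986172e-05, -8.36268295e-04,  1.44522260e-03, -1.55004585e-04,
        4.10313858e-04,  8.17691237e-04]), 'joint_efforts': array([-9.71604786e-04, -6.05256915e+01, -3.42062402e+01,  3.36902679e-05,
        9.61618731e-03,  8.29382907e-05]), 'eef_pos': array([ 190.48882889, -595.0223805 ,  403.9361635 ]), 'tcp_rot': array([-3.14159188e+00,  1.40428162e-03, -1.26097189e+00]), 'contact_force': array([0.15813681, 0.5399194 , 0.10836825]), 'wrist_torque': array([-0.03290965, -0.00999009, -0.02392725]), 'opening': 1.0013290546737232}
173.4
{'vertical_fov': 54.20266045208444, 'cx': 251.00971147683308, 'cy': 196.64210722082893, 'D': array([-0.02198493,  0.        ,  0.        ,  0.        ,  0.        ]), 'world_to_cam': array([[-8.72909106e-01, -4.87174687e-01, -2.62776866e-02,
         3.18781337e+02],
       [-1.93229644e-01,  3.94676557e-01, -8.98272075e-01,
         3.51532621e+02],
       [ 4.47986604e-01, -7.79032246e-01, -4.38653352e-01,
         9.15360131e+02],
       [ 0.00000000e+00,  0.00000000e+00,  0.00000000e+00,
         1.00000000e+00]])}
{'vertical_fov': 57.18159593075838, 'cx': 261.0579400125206, 'cy': 193.8816120379092, 'D': array([-0.04744523,  0.        ,  0.        ,  0.        ,  0.        ]), 'world_to_cam': array([[-1.65407272e-02, -9.99858250e-01, -3.14393724e-03,
        -2.48334833e+02],
       [-9.86430349e-01,  1.68321139e-02, -1.63315173e-01,
         5.53542950e+02],
       [ 1.63344942e-01,  3.99923381e-04, -9.86568938e-01,
         1.05342747e+03],
       [ 0.00000000e+00,  0.00000000e+00,  0.00000000e+00,
         1.00000000e+00]])}
```

View pics/side0.png

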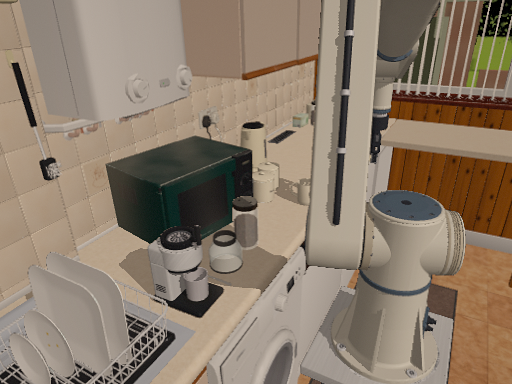

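View pics/top0.png

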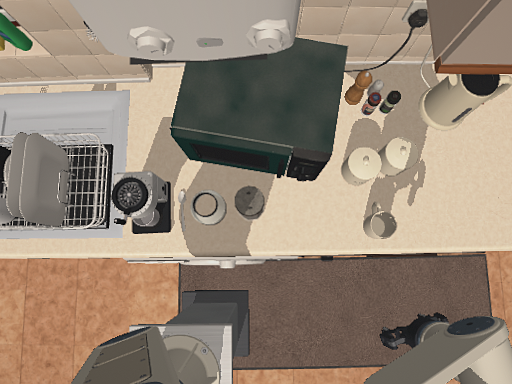

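```bash
python3 - <<'E'
import cv2,numpy as np
a=cv2.imread("pics/side0.png")[200:330,120:280];b=cv2.imread("pics/top0.png")[155:245,95:225]
cv2.imwrite("pics/sz.png",cv2.resize(a,None,fx=4.5,fy=4.5,interpolation=cv2.INTER_CUBIC));cv2.imwrite("pics/tz.png",cv2.resize(b,None,fx=6,fy=6,interpolation=cv2.INTER_CUBIC))
E
cat > h.py <<'E'
import numpy as np,cv2
from rig import *
def K(n):
    i=camera_info(n);f=192/np.tan(np.radians(i["vertical_fov"]/2))
    return np.array([[f,0,i["cx"]],[0,f,i["cy"]],[0,0,1]]),i["D"],i["world_to_cam"]
def ray(n,u,v):
    k,D,T=K(n);p=cv2.undistortPoints(np.array([[[u,v]]],float),k,D)[0,0]
    R=T[:3,:3];return -R.T@T[:3,3],R.T@np.array([p[0],p[1],1])
def onz(n,u,v,z):
    o,d=ray(n,u,v);return o+d*(z-o[2])/d[2]
def dep(n,u,v,D):
    o,d=ray(n,u,v);return o+d*D[int(round(v)),int(round(u))]
def proj(n,P):
    k,D,T=K(n);return cv2.projectPoints(np.array(P,float).reshape(-1,1,3),cv2.Rodrigues(T[:3,:3])[0],T[:3,3],k,D)[0][:,0]
E
```

```text
(no output)
```

View pics/sz.png

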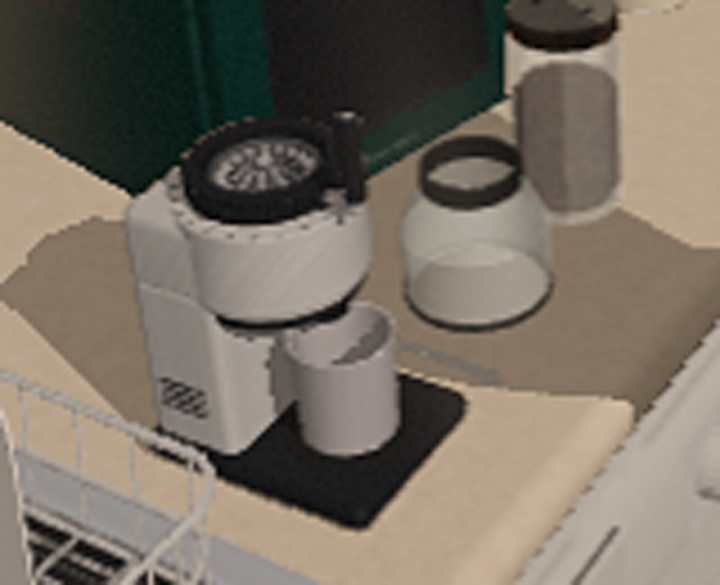

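View pics/tz.png

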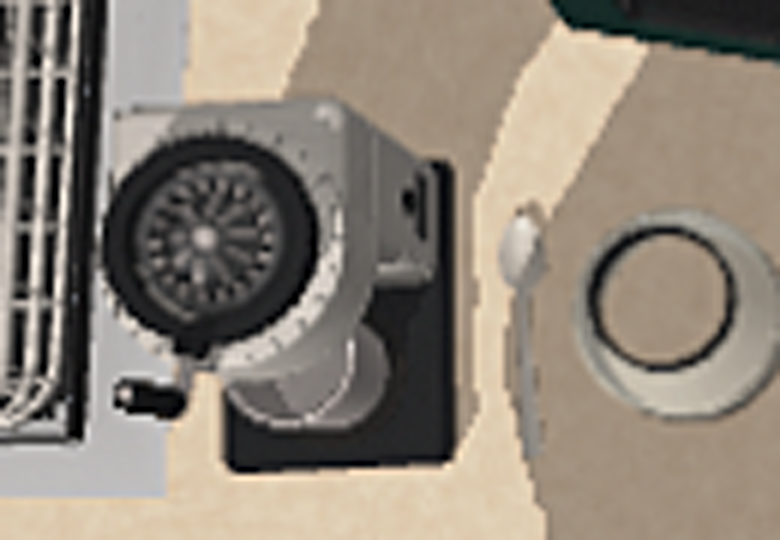

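```bash
python3 - <<'E'
from h import *
d=np.load("pics/top0.npy");ds=np.load("pics/side0.npy")
c=onz("top",95+207/6,155+243/6,210);print("axis centre(ring top)",c)
for u,v in((105,240),(318,240),(210,137),(210,350)): print(onz("top",95+u/6,155+v/6,210))
print("grip top",onz("top",95+124/6,155+393/6,261.5),"base",onz("top",95+178/6,155+397/6,208), dep("top",95+124/6,155+393/6,d))
# side: grip top at sz(348,117), bottom (350,200)
print("side grip",onz("side",120+348/4.5,200+118/4.5,261.5),onz("side",120+348/4.5,200+195/4.5,207.5),dep("side",120+350/4.5,200+160/4.5,ds))
print("side axis",onz("side",120+262/4.5,200+165/4.5,210))
# top view height map around
for u in range(95,260,8): print(u,[int(dep("top",u,v,d)[2]) for v in range(120,245,8)])
print(dep("top",20,200,d),dep("top",60,150,d),dep("top",200,40,d),dep("top",205,205,d),dep("side",250,195,ds),dep("side",130,60,ds))
E
```

```text
axis centre(ring top) [523.60230667  92.68239109 210.        ]
[525.73257365 138.82775027 210.        ]
[524.10756138  42.88758473 210.        ]
[571.67538859  93.51423801 210.        ]
[475.83691026  89.25129223 210.        ]
grip top [452.49465351 105.25237716 261.5       ] base [455.49287349 103.41221324 208.        ] [452.41776444 104.9143794  262.30701034]
side grip [447.97514364 107.25404007 261.5       ] [456.32257093 104.05779491 207.5       ] [445.95803635 111.70397627 237.7480617 ]
side axis [517.44348497 104.13951509 210.        ]
95 [-2, -4, 113, 20, 4, 3, -1, 27, 7, 112, 113, 114, 112, 67, 2, -1]
103 [-5, -4, -3, 20, 66, 63, 64, 3, 3, 28, 2, 0, 22, 6, 7, -3]
111 [-5, -3, -4, 24, 12, 9, 7, 9, 3, 2, 4, 4, 5, 6, 6, 2]
119 [1, 4, 4, 4, 8, 5, 1, 188, 209, 204, 198, 209, 4, 5, 0, 2]
127 [0, 4, 2, -1, 0, -2, 1, 185, 203, 208, 194, 211, 205, -4, 2, 0]
135 [1, 0, -2, 2, -1, 2, 0, 189, 205, 199, 195, 209, 179, 25, 25, -2]
143 [0, 0, 1128, 0, 1, -1, -1, 190, 211, 210, 207, 192, 149, 47, 22, 0]
151 [0, 0, 0, 2, 0, -3, 1, 184, 184, 190, 188, 162, 27, 62, 19, -1]
159 [0, -3, 1, -1, -2
[... 425 characters left out ...]
, 93, 4, -3, 0]
215 [267, 267, 266, 249, 1128, 60, 2, -2, -1, 71, -1, 0, 77, -3, 2, 3]
223 [269, 267, 264, 258, 149, 67, -4, 1, -3, -2, 61, 65, 24, 2, 0, -1]
231 [269, 267, 266, 266, 167, 73, -5, 3, 0, -2, 0, 4, 5, 1, -2, 2]
239 [268, 268, 266, 267, 180, 89, -1, 0, -4, 168, 168, 169, -1, 0, 0, -1]
247 [266, 267, 269, 268, 196, 110, 33, 1, 0, 169, 166, 167, 132, 3, 0, -1]
255 [264, 269, 268, 267, 234, 123, 59, -2, 0, 165, 168, 167, 109, 0, 0, 0]
[507.00259611 352.97372539 268.59982253] [688.73178586 361.31759941  96.98616783] [ 747.92399435 -152.40584842  554.73583541] [523.93192187 -74.89840678  -4.0257299 ] [ 583.44656149 -388.63961082  102.0694119 ] [754.85370873 -52.11124527 622.28411499]
```

```bash
python3 -m creep '100 -1 -1 -2 -2; 100 -3 -3 -4 -6; 100 -6 -5 -6 -13; 100 -9 -7 -6 -21; 100 -13 -10 -6 -29; 100 -17 -13 -6 -38; 100 -21 -16 -6 -47; 100 -25 -19 -6 -56; 100 -29 -22.5 -6 -65; 100 -33 -26 -6 -74; 100 -37 -29 -6 -83; 100 -41 -32 -6 -92; 100 -45 -35 -6 -101; 100 -49 -38 -6 -110; 100 -52 -41 -6 -119; 100 -54.5 -43 -6 -128; 100 -56.5 -44.5 -6 -136; 100 -58 -45.5 -6 -143; 100 -58.8 -46.2 -6 -149; 100 -58.8 -46.2 -6 -151' 30
python3 - <<'E'
from h import *
for n in("side","top"):
    p,d=grab_frame(n); cv2.imwrite(f"pics/{n}1.png",p); np.save(f"pics/{n}1.npy",d)
s=sense();print(s)
a=cv2.imread("pics/side1.png")[150:330,100:280];b=cv2.imread("pics/top1.png")[155:245,95:225]
cv2.imwrite("pics/z1.png",np.hstack([cv2.resize(a,(540,540)),cv2.resize(b,(260,180)).__class__ and cv2.copyMakeBorder(cv2.resize(b,(260,180)),0,360,0,0,0)]))
E
```

```text
clock: 2.1
eef_pos: [451.5, 107.0, 464.4]
tcp_rot: [-3.14, -0.001, 1.381]
contact_force: [0.3, -0.7, -0.4]
opening: 1.001
{'clock': 2.2, 'qpos': array([ 2.27286813e-01,  3.72543016e-02,  1.89157217e+00,  1.33468817e-03,
        1.21370023e+00, -1.14881921e+00]), 'qvel': array([-0.01114411, -0.00728137,  0.00438412, -0.00088445, -0.00062749,
        0.04740247]), 'joint_efforts': array([ 4.48581968e-01, -3.79575670e+01, -3.56203616e+01,  4.35279706e-02,
       -3.52519203e-02, -6.52177054e-01]), 'eef_pos': array([451.15175503, 106.10073243, 464.39803576]), 'tcp_rot': array([-3.14022830e+00, -7.57728771e-04,  1.37563838e+00]), 'contact_force': array([ 0.35829385, -0.74542334,  0.18285352]), 'wrist_torque': array([-0.0216252 , -0.03665805,  0.00681596]), 'opening': 0.9974890526596859}
```

View pics/z1.png

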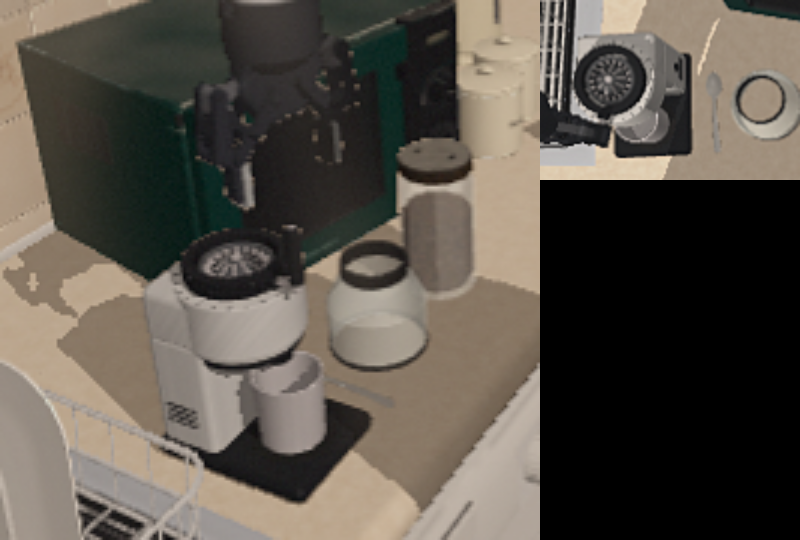

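```bash
python3 -m creep '100 0 0 1 0; 100 0 0 2.5 0; 100 0 0 4 0; 100 0 0 5.5 0; 100 0 0 6.5 0; 100 0 0 6.9 0; 100 0 0 6.9 0; 60 0 0 6.9 0; 40 0 0 6.9 0; 30 0 0 6.9 0; 20 0 0 6.9 0; 10 0 0 6.9 0; 10 0 0 6.9 0; 10 0 0 6.9 0; 10 0 0 6.9 0' 30
python3 - <<'E'
from h import *
for n in("side","top"):
    p,d=grab_frame(n); cv2.imwrite(f"pics/{n}2.png",p)
s=sense();print(s)
a=cv2.imread("pics/side2.png")[150:330,100:280];b=cv2.imread("pics/top2.png")[155:245,95:225]
cv2.imwrite("pics/z2.png",np.hstack([cv2.resize(a,(540,540)),cv2.copyMakeBorder(cv2.resize(b,(260,180)),0,360,0,0,0)]))
E
```

```text
clock: 3.7
eef_pos: [451.1, 106.2, 395.5]
tcp_rot: [-3.14, -0.001, 1.376]
contact_force: [0.1, -0.5, 2.3]
opening: 0.168
{'clock': 3.8, 'qpos': array([ 2.27537651e-01,  1.09092658e-01,  1.97556462e+00,  1.44799104e-03,
        1.05778163e+00, -1.14887309e+00]), 'qvel': array([-3.58653204e-04, -6.61613212e-05,  1.10353469e-03, -9.71779789e-05,
       -5.23713502e-05,  1.01911429e-03]), 'joint_efforts': array([-1.76333492e-01, -3.92112458e+01, -3.15456140e+01, -8.15726118e-02,
       -2.26601483e-01,  2.05070770e-03]), 'eef_pos': array([451.08572141, 106.20669957, 395.50828195]), 'tcp_rot': array([-3.14030381e+00, -8.03663463e-04,  1.37569901e+00]), 'contact_force': array([-1.61339248,  0.18363419,  3.08133237]), 'wrist_torque': array([0.0141259 , 0.10125357, 0.01185263]), 'opening': 0.1617535538613501}
```

View pics/z2.png

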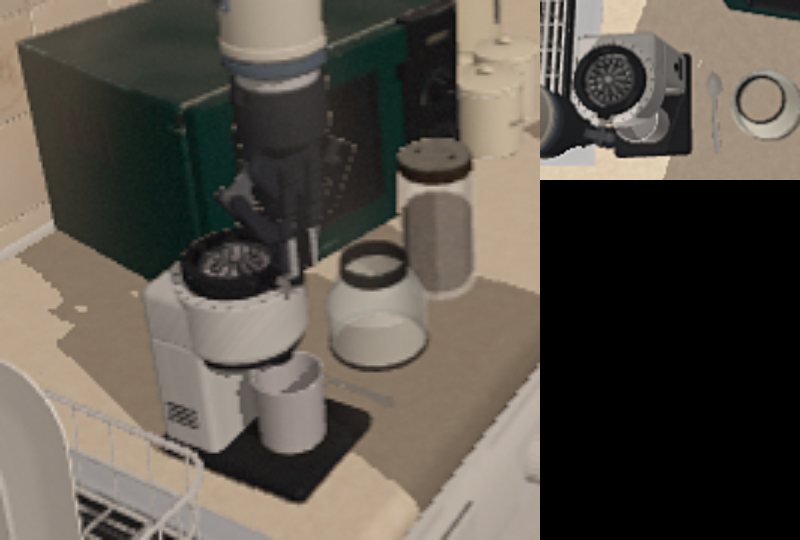

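```bash
cat > st.py <<'E'
from h import *
import json
s=sense();e=s["eef_pos"];f=s["contact_force"];y=s["tcp_rot"][2]
x=np.array([np.cos(y),np.sin(y)]);yy=np.array([np.sin(y),-np.cos(y)])
row=[s["clock"],*e,y,*f,s["opening"]]
open("log.jsonl","a").write(json.dumps([float(v) for v in row])+"\n")
c=np.array([524.5,91.5])
r=e[:2]-c;th=np.degrees(np.arctan2(r[1],r[0]))
print("t%.1f yaw%.2f th%.2f R%.1f Ftan(on tool, + = along cw)%.2f Frad(in)%.2f Fz%.1f open%.3f tz %.4f"%(s["clock"],np.degrees(y),th,np.hypot(*r),f[:2]@x,f[:2]@yy,f[2],s["opening"],s["wrist_torque"][2]), e.round(2))
E
python3 st.py
python3 -m creep '0 0 0 0 0; 0 0.26 0.005 0 2; 0 0.52 0.02 0 4; 0 0.78 0.04 0 6; 0 1.04 0.07 0 8; 0 1.30 0.11 0 10' 40; python3 st.py
```

```text
t3.8 yaw78.82 th168.67 R74.9 Ftan(on tool, + = along cw)-0.13 Frad(in)-1.62 Fz3.1 open0.162 tz 0.0119 [451.09 106.21 395.51]
clock: 4.4
eef_pos: [454.3, 118.7, 395.5]
tcp_rot: [-3.139, 0.0, 1.2]
contact_force: [-3.9, 0.4, 4.7]
opening: 0.159
t4.4 yaw68.73 th158.84 R75.3 Ftan(on tool, + = along cw)-1.05 Frad(in)-3.73 Fz4.7 open0.159 tz -0.0324 [454.26 118.68 395.47]
```

```bash
python3 -m creep '0 0.26 0.005 0 2; 0 0.52 0.02 0 4; 0 0.78 0.03 0 6; 0 1.04 0.06 0 8; 0 1.30 0.10 0 10;0 1.56 0.14 0 12; 0 1.81 0.20 0 14; 0 2.07 0.27 0 16; 0 2.32 0.35 0 18; 0 2.57 0.43 0 20; 0 2.81 0.53 0 22; 0 2.81 0.53 0 22' 40; python3 st.py
```

```text
clock: 5.6
eef_pos: [468.5, 143.6, 395.5]
tcp_rot: [-3.136, 0.002, 0.814]
contact_force: [-8.5, 4.9, 7.8]
opening: 0.163
t5.6 yaw46.64 th137.03 R76.5 Ftan(on tool, + = along cw)-2.33 Frad(in)-9.55 Fz7.8 open0.163 tz 0.0393 [468.55 143.63 395.49]
```

```bash
python3 - <<'E'
from h import *
for n,(x0,y0,x1,y1) in (("top",(108,172,152,216)),("side",(156,222,206,254))):
    im=cv2.imread(f"pics/{n}0.png");g=im[y0:y1,x0:x1].max(2)
    m=(g<70).astype(np.uint8)*255
    print(n);cv2.imwrite(f"pics/m_{n}.png",cv2.resize(np.hstack([g,m]),None,fx=8,fy=8,interpolation=cv2.INTER_NEAREST))
E
```

```text
top
side
```

View pics/m_top.png

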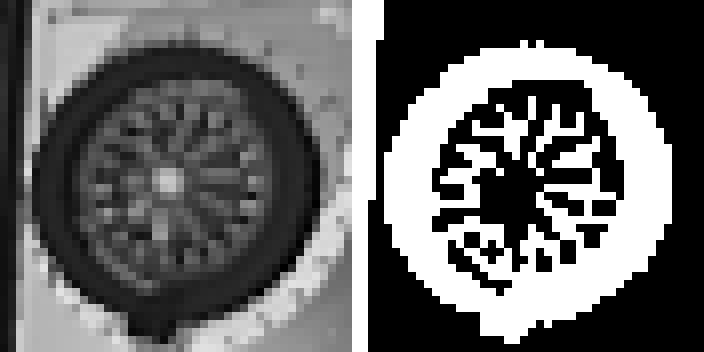

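View pics/m_side.png

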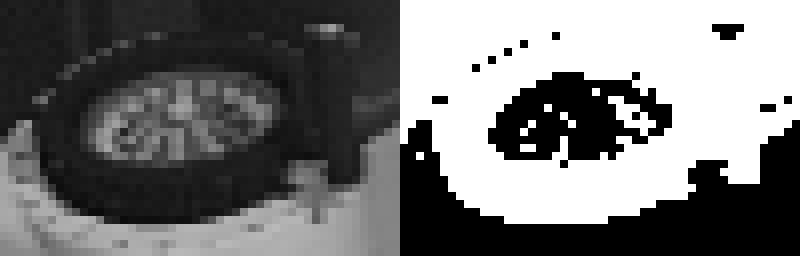

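```bash
python3 - <<'E'
from h import *
for n in("top","side"):print(ray(n,200,200)[0])
print("top L",onz("top",111.7,194.5,210)[:2],"R",onz("top",147.7,194.5,192)[:2],"T",onz("top",130,177,210)[:2],"B",onz("top",130,212.3,192)[:2])
# side: top edge of ring top far edge about px (156+190/8,222+37/8) ; left (156+38/8, 222+115/8); inner opening ellipse: x 85..280,y 72..165
for l,u,v in(("far",185,36),("left",38,120)):print(l,onz("side",156+u/8,222+v/8,210)[:2])
print("inner ctr", onz("side",156+183/8,222+118/8,208)[:2])
b=onz("side",156+180/8,222+222/8,192);print("near bottom",b[:2])
print("grip top side", onz("side",156+326/8,222+32/8,261.5)[:2])
for c in((524.5,91.5),(521.5,96)):
  a=np.linspace(0,2*np.pi,9)
  print(c,proj("top",[[c[0]+47.5*np.cos(t),c[1]+47.5*np.sin(t),210] for t in a]).round(1).tolist());print(proj("side",[[c[0]+47.5*np.cos(t),c[1]+47.5*np.sin(t),210] for t in a]).round(1).tolist())
E
```

```text
[ 369.85187807 -258.03821993 1128.90003392]
[-63.8754216  729.65557268 725.67456211]
top L [527.12321295 141.07559098] R [528.51749124  49.65411368] T [573.96466413  93.62028425] B [480.712038    96.17374701]
far [548.60573705  61.89000157]
left [557.44597294 126.23285059]
inner ctr [517.89919472 101.25771582]
near bottom [497.04496718 131.33956939]
grip top side [449.90922382 107.03061374]
(524.5, 91.5) [[130.7, 177.7], [118.2, 183.0], [112.4, 195.5], [116.9, 207.9], [129.2, 212.9], [141.9, 207.5], [147.6, 194.9], [142.9, 182.6], [130.7, 177.7]]
[[165.3, 229.5], [160.9, 236.7], [167.3, 242.6], [181.2, 243.2], [193.7, 238.1], [197.1, 230.8], [190.2, 225.5], [177.3, 225.0], [165.3, 229.5]]
(521.5, 96) [[129.0, 178.8], [116.5, 184.1], [110.7, 196.6], [115.2, 209.0], [127.5, 214.1], [140.2, 208.6], [145.9, 196.0], [141.2, 183.7], [129.0, 178.8]]
[[165.1, 230.6], [160.6, 237.8], [167.0, 243.7], [181.0, 244.3], [193.6, 239.2], [197.0, 231.8], [190.1, 226.5], [177.1, 226.0], [165.1, 230.6]]
```

```bash
sed -i 's/524.5,91.5/525.5,95.5/' st.py; cat > plan.py <<'E'
from h import *
import sys
c=np.array([525.5,95.5]);R=float(sys.argv[1]);steps=[float(a) for a in sys.argv[2].split()]
cy=float(sys.argv[3]) if len(sys.argv)>3 else 0 # extra yaw correction
s=sense();e=s["eef_pos"][:2];y=s["tcp_rot"][2]
x=np.array([np.cos(y),np.sin(y)]);yy=np.array([np.sin(y),-np.cos(y)])
r=e-c;th=np.arctan2(r[1],r[0])
for i,a in enumerate(steps):
    t=th-np.radians(a);p=c+R*np.array([np.cos(t),np.sin(t)])-e
    print("0 %.2f %.2f 0 %.1f;"%(p@x/10,p@yy/10,a+cy*(i+1)/len(steps)),end=" ")
print()
E
python3 st.py; python3 plan.py 75.2 "1 2 3 4 5 6 7"
```

```text
t5.6 yaw46.64 th139.80 R74.6 Ftan(on tool, + = along cw)-2.33 Frad(in)-9.55 Fz7.8 open0.163 tz 0.0393 [468.55 143.63 395.49]
0 0.13 -0.07 0 1.0; 0 0.26 -0.07 0 2.0; 0 0.39 -0.07 0 3.0; 0 0.52 -0.07 0 4.0; 0 0.65 -0.07 0 5.0; 0 0.78 -0.07 0 6.0; 0 0.91 -0.06 0 7.0;
```

```bash
python3 -m creep '0 0.13 -0.07 0 1; 0 0.26 -0.07 0 2; 0 0.39 -0.07 0 3; 0 0.52 -0.07 0 4; 0 0.65 -0.07 0 5; 0 0.78 -0.07 0 6; 0 0.78 -0.07 0 6'; python3 st.py;python3 plan.py 75.2 "1 2 3 4 5 6 7"
```

```text
clock: 6.3
eef_pos: [473.6, 149.9, 395.5]
tcp_rot: [-3.136, 0.003, 0.709]
contact_force: [-1.1, -1.2, 3.1]
opening: 0.165
t6.3 yaw40.60 th133.68 R75.2 Ftan(on tool, + = along cw)-1.63 Frad(in)0.21 Fz3.1 open0.165 tz 0.0423 [473.56 149.89 395.49]
0 0.13 -0.01 0 1.0; 0 0.26 -0.01 0 2.0; 0 0.39 -0.01 0 3.0; 0 0.52 -0.01 0 4.0; 0 0.66 -0.01 0 5.0; 0 0.79 -0.00 0 6.0; 0 0.92 0.01 0 7.0;
```

```bash
python3 -m creep '0 0.13 -0.01 0 1; 0 0.26 -0.01 0 2; 0 0.39 -0.01 0 3; 0 0.52 -0.01 0 4; 0 0.66 -0.01 0 5; 0 0.66 -0.01 0 5'; python3 st.py;python3 plan.py 75.2 "1 2 3 4 5 6 7"
```

```text
clock: 6.9
eef_pos: [478.6, 154.4, 395.5]
tcp_rot: [-3.136, 0.003, 0.621]
contact_force: [-0.9, -0.1, 4.3]
opening: 0.164
t6.9 yaw35.55 th128.51 R75.3 Ftan(on tool, + = along cw)-0.77 Frad(in)-0.40 Fz4.3 open0.164 tz 0.0062 [478.61 154.42 395.47]
0 0.13 0.00 0 1.0; 0 0.26 0.00 0 2.0; 0 0.39 -0.00 0 3.0; 0 0.53 0.00 0 4.0; 0 0.66 0.00 0 5.0; 0 0.79 0.01 0 6.0; 0 0.92 0.02 0 7.0;
```

```bash
python3 -m creep '0 0.13 0 0 1; 0 0.26 0 0 2; 0 0.39 0 0 3; 0 0.53 0 0 4; 0 0.66 0 0 5; 0 0.66 0 0 5'; python3 st.py;python3 plan.py 75.3 "1 2 3 4 5 6 7"
```

```text
clock: 7.5
eef_pos: [484.1, 158.5, 395.5]
tcp_rot: [-3.136, 0.004, 0.532]
contact_force: [-3.6, 1.0, 4.8]
opening: 0.162
t7.5 yaw30.51 th123.34 R75.4 Ftan(on tool, + = along cw)-2.58 Frad(in)-2.67 Fz4.8 open0.162 tz -0.0201 [484.08 158.46 395.47]
0 0.13 0.00 0 1.0; 0 0.26 -0.00 0 2.0; 0 0.39 -0.00 0 3.0; 0 0.53 -0.00 0 4.0; 0 0.66 0.00 0 5.0; 0 0.79 0.01 0 6.0; 0 0.92 0.02 0 7.0;
```

```bash
python3 -m creep '0 0.13 0 0 1; 0 0.26 0 0 2; 0 0.39 0 0 3; 0 0.53 0 0 4; 0 0.66 0.01 0 5; 0 0.66 0.01 0 5'; python3 st.py;python3 plan.py 75.3 "1 2 3 4 5 6 7"
```

```text
clock: 8.1
eef_pos: [490.0, 162.0, 395.5]
tcp_rot: [-3.136, 0.004, 0.444]
contact_force: [-3.1, 2.6, 6.6]
opening: 0.162
t8.1 yaw25.42 th118.11 R75.4 Ftan(on tool, + = along cw)-1.69 Frad(in)-3.65 Fz6.6 open0.162 tz -0.0097 [489.97 162.01 395.53]
0 0.13 0.01 0 1.0; 0 0.26 0.00 0 2.0; 0 0.39 0.00 0 3.0; 0 0.53 0.00 0 4.0; 0 0.66 0.01 0 5.0; 0 0.79 0.01 0 6.0; 0 0.92 0.02 0 7.0;
```

```bash
python3 -m creep '0 0.13 -0.02 0 1; 0 0.26 -0.03 0 2; 0 0.39 -0.03 0 3; 0 0.53 -0.03 0 4; 0 0.66 -0.02 0 5; 0 0.66 -0.02 0 5'; python3 st.py;python3 plan.py 75.7 "1 2 3 4 5 6 7"
```

```text
clock: 8.7
eef_pos: [496.0, 165.2, 395.5]
tcp_rot: [-3.136, 0.004, 0.355]
contact_force: [-2.9, 2.3, 5.7]
opening: 0.159
t8.7 yaw20.36 th112.94 R75.6 Ftan(on tool, + = along cw)-1.86 Frad(in)-3.18 Fz5.7 open0.159 tz 0.0179 [496.02 165.15 395.52]
0 0.13 -0.01 0 1.0; 0 0.26 -0.01 0 2.0; 0 0.40 -0.01 0 3.0; 0 0.53 -0.01 0 4.0; 0 0.66 -0.01 0 5.0; 0 0.79 -0.00 0 6.0; 0 0.92 0.01 0 7.0;
```

```bash
python3 -m creep '0 0.13 0 0 1; 0 0.26 -0.01 0 2; 0 0.39 -0.01 0 3; 0 0.53 -0.01 0 4; 0 0.66 0 0 5; 0 0.66 0 0 5'; python3 st.py;python3 plan.py 75.7 "1 2 3 4 5 6 7"
```

```text
clock: 9.3
eef_pos: [502.4, 167.6, 395.6]
tcp_rot: [-3.137, 0.004, 0.267]
contact_force: [-2.8, 3.0, 5.0]
opening: 0.165
t9.3 yaw15.30 th107.76 R75.7 Ftan(on tool, + = along cw)-1.90 Frad(in)-3.66 Fz5.0 open0.165 tz -0.0143 [502.4  167.64 395.57]
0 0.13 0.00 0 1.0; 0 0.26 -0.00 0 2.0; 0 0.40 -0.00 0 3.0; 0 0.53 0.00 0 4.0; 0 0.66 0.01 0 5.0; 0 0.79 0.01 0 6.0; 0 0.92 0.02 0 7.0;
```

```bash
python3 -m creep '0 0.13 -0.01 0 1; 0 0.26 -0.02 0 2; 0 0.40 -0.02 0 3; 0 0.53 -0.02 0 4; 0 0.66 -0.01 0 5; 0 0.66 -0.01 0 5'; python3 st.py;python3 plan.py 75.9 "1 2 3 4 5 6 7"
```

```text
clock: 9.9
eef_pos: [509.0, 169.6, 395.6]
tcp_rot: [-3.137, 0.004, 0.179]
contact_force: [-3.1, 3.4, 4.8]
opening: 0.161
t9.9 yaw10.25 th102.59 R75.9 Ftan(on tool, + = along cw)-2.40 Frad(in)-3.93 Fz4.8 open0.161 tz -0.0213 [508.95 169.59 395.59]
0 0.13 -0.00 0 1.0; 0 0.26 -0.00 0 2.0; 0 0.40 -0.00 0 3.0; 0 0.53 -0.00 0 4.0; 0 0.66 0.00 0 5.0; 0 0.79 0.01 0 6.0; 0 0.93 0.02 0 7.0;
```

```bash
python3 -m creep '0 0.13 -0.01 0 1; 0 0.26 -0.01 0 2; 0 0.40 -0.01 0 3; 0 0.53 -0.01 0 4; 0 0.66 0 0 5; 0 0.66 0 0 5'; python3 st.py;python3 plan.py 76 "1 2 3 4 5 6 7"
```

```text
clock: 10.5
eef_pos: [515.7, 170.9, 395.6]
tcp_rot: [-3.137, 0.004, 0.09]
contact_force: [-2.0, 4.7, 5.6]
opening: 0.162
t10.5 yaw5.16 th97.39 R76.0 Ftan(on tool, + = along cw)-1.58 Frad(in)-4.84 Fz5.6 open0.162 tz 0.0061 [515.72 170.91 395.62]
0 0.13 0.00 0 1.0; 0 0.27 -0.00 0 2.0; 0 0.40 -0.00 0 3.0; 0 0.53 0.00 0 4.0; 0 0.66 0.01 0 5.0; 0 0.80 0.02 0 6.0; 0 0.93 0.03 0 7.0;
```

```bash
python3 -m creep '0 0.13 -0.02 0 1; 0 0.27 -0.03 0 2; 0 0.40 -0.03 0 3; 0 0.53 -0.03 0 4; 0 0.66 -0.02 0 5; 0 0.66 -0.02 0 5'; python3 st.py;python3 plan.py 76.3 "1 2 3 4 5 6 7"
```

```text
clock: 11.1
eef_pos: [522.5, 171.7, 395.6]
tcp_rot: [-3.137, 0.004, 0.002]
contact_force: [-1.7, 5.0, 3.1]
opening: 0.166
t11.1 yaw0.11 th92.27 R76.3 Ftan(on tool, + = along cw)-1.71 Frad(in)-5.02 Fz3.1 open0.166 tz -0.0028 [522.47 171.74 395.61]
0 0.13 -0.00 0 1.0; 0 0.27 -0.00 0 2.0; 0 0.40 -0.00 0 3.0; 0 0.53 -0.00 0 4.0; 0 0.67 0.00 0 5.0; 0 0.80 0.01 0 6.0; 0 0.93 0.02 0 7.0;
```

```bash
python3 -m creep '0 0.13 0 0 1; 0 0.27 -0.01 0 2; 0 0.40 -0.01 0 3; 0 0.53 0 0 4; 0 0.66 0 0 5; 0 0.66 0 0 5'; python3 st.py;python3 plan.py 76.3 "1 2 3 4 5 6 7"
```

```text
clock: 11.7
eef_pos: [528.8, 171.9, 395.5]
tcp_rot: [-3.137, 0.006, -0.087]
contact_force: [-5.8, 4.4, 7.0]
opening: 0.16
t11.7 yaw-4.97 th87.53 R76.5 Ftan(on tool, + = along cw)-6.18 Frad(in)-3.85 Fz7.0 open0.160 tz -0.0064 [528.79 171.91 395.47]
0 0.13 0.01 0 1.0; 0 0.27 0.01 0 2.0; 0 0.40 0.01 0 3.0; 0 0.53 0.01 0 4.0; 0 0.67 0.02 0 5.0; 0 0.80 0.03 0 6.0; 0 0.93 0.03 0 7.0;
```

```bash
python3 -m creep '0 0.08 0 0 0.6; 0 0.08 0 0 0.6; 0 0.08 0 0 0.6'; python3 st.py; python3 -m creep '0 0.1 0 0 0.7; 0 0.1 0 0 0.7; 0 0.1 0 0 0.7'; python3 st.py
```

```text
clock: 12.0
eef_pos: [529.2, 171.9, 395.4]
tcp_rot: [-3.137, 0.008, -0.098]
contact_force: [-5.1, 5.4, 6.2]
opening: 0.162
t12.0 yaw-5.63 th87.23 R76.5 Ftan(on tool, + = along cw)-5.60 Frad(in)-4.88 Fz6.2 open0.162 tz 0.0160 [529.2  171.93 395.41]
clock: 12.3
eef_pos: [529.8, 171.9, 395.4]
tcp_rot: [-3.137, 0.01, -0.111]
contact_force: [-5.0, 5.3, 7.0]
opening: 0.163
t12.3 yaw-6.37 th86.82 R76.5 Ftan(on tool, + = along cw)-5.54 Frad(in)-4.74 Fz7.0 open0.163 tz -0.0213 [529.75 171.92 395.39]
```

```bash
cat > av.py <<'E'
from h import *
from scipy.spatial.transform import Rotation as Ro
import sys
c=np.array([525.5,95.5]);L=[]
for i in range(int(sys.argv[1])):
    s=sense();Rm=Ro.from_euler("xyz",s["tcp_rot"]).as_matrix();g=s["eef_pos"]+155*Rm[:,2]
    th=np.arctan2(*(g[:2]-c)[::-1]);t=np.array([np.sin(th),-np.cos(th)]);u=-np.array([np.cos(th),np.sin(th)])
    f=s["contact_force"];L.append([np.degrees(th),np.hypot(*(g[:2]-c)),f[:2]@t,f[:2]@u,f[2],*g,*s["tcp_rot"]])
    if i+1<int(sys.argv[1]): grab_frame("top")
L=np.array(L);print(s["clock"],"th R Ft Fr Fz g rpy",L.mean(0).round(3),"sdF",L[:,2].std().round(2))
E
python3 av.py 6
```

```text
12.55 th R Ft Fr Fz g rpy [ 8.79020e+01  7.72710e+01 -5.12500e+00 -4.40400e+00  7.13500e+00
  5.28329e+02  1.72719e+02  2.40392e+02 -3.13700e+00  1.00000e-02
 -1.11000e-01] sdF 0.1
```

```bash
python3 -m creep '0 0.1 0 0 0.7; 0 0.2 0 0 1.5; 0 0.3 0 0 2.2; 0 0.3 0 0 2.2; 0 0.3 0 0 2.2'; python3 av.py 4
```

```text
clock: 13.05
eef_pos: [531.9, 171.8, 395.3]
tcp_rot: [-3.138, 0.013, -0.151]
contact_force: [-7.3, 5.5, 9.2]
opening: 0.163
13.2 th R Ft Fr Fz g rpy [ 8.65990e+01  7.73140e+01 -8.02600e+00 -5.01400e+00  8.44900e+00
  5.30087e+02  1.72678e+02  2.40299e+02 -3.13800e+00  1.30000e-02
 -1.51000e-01] sdF 0.64
```

```bash
python3 -m creep '0 0.1 0 0 0.7; 0 0.2 0.01 0 1.5; 0 0.3 0.01 0 2.2; 0 0.3 0.01 0 2.2; 0 0.3 0.01 0 2.2'; python3 av.py 5
```

```text
clock: 13.7
eef_pos: [533.9, 171.6, 395.2]
tcp_rot: [-3.138, 0.016, -0.19]
contact_force: [-8.7, 6.4, 9.5]
opening: 0.167
13.9 th R Ft Fr Fz g rpy [ 8.55740e+01  7.73350e+01 -9.66700e+00 -6.12600e+00  9.71300e+00
  5.31468e+02  1.72605e+02  2.40241e+02 -3.13800e+00  1.60000e-02
 -1.90000e-01] sdF 0.26
```

```bash
python3 -m creep '0 0.1 0 0 0.7; 0 0.2 0 0 1.5; 0 0.3 0 0 2.2; 0 0.37 0 0 2.7; 0 0.37 0 0 2.7'; python3 av.py 5
```

```text
clock: 14.4
eef_pos: [536.2, 171.4, 395.1]
tcp_rot: [-3.139, 0.021, -0.238]
contact_force: [-12.4, 8.6, 11.7]
opening: 0.16
14.6 th R Ft Fr Fz g rpy [ 8.43690e+01  7.73960e+01 -1.22710e+01 -6.93600e+00  1.06070e+01
  5.33094e+02  1.72522e+02  2.40155e+02 -3.13900e+00  2.10000e-02
 -2.38000e-01] sdF 0.54
```

```bash
python3 - <<'E'
from h import *
import json
from scipy.optimize import least_squares
L=np.array([json.loads(l) for l in open("log.jsonl")]);
t,X,Y,Z,y,fx,fy,fz,op=L.T
for tilt in(0,1):
  for k in(1e9,16,12):
    P=np.c_[X,Y][:13]; 
    F=np.c_[fx,fy][:13]
    def res(p,ret=False):
        c=p[:2];u=(P-c);r=np.hypot(*u.T);u=u/r[:,None]
        # tool pulled outward by force fr -> relaxed place further out
        fr=(F*u).sum(1);return r+fr/k-p[2]
    for fixed in (None,75.0):
        if fixed is None: s=least_squares(res,[525,96,75])
        else: s=least_squares(lambda q:res([q[0],q[1],fixed]),[525,96])
        print(k,fixed,s.x.round(2),res(np.r_[s.x[:2],fixed or s.x[-1]]).round(2))
  break
E
```

```text
1000000000.0 None [528.36  93.92  78.12] [ 0.12  0.   -0.35 -0.35  0.21  0.2   0.15  0.04  0.11  0.03 -0.   -0.1
 -0.07]
1000000000.0 75.0 [526.14  96.45] [ 0.68  0.24 -0.55 -0.55 -0.03 -0.04 -0.07 -0.13  0.02  0.04  0.14  0.19
  0.39]
16 None [528.27  94.05  78.23] [ 0.01  0.01 -0.01 -0.01 -0.06 -0.03  0.06  0.01  0.05  0.01 -0.   -0.04
  0.  ]
16 75.0 [525.97  96.67] [ 0.59  0.25 -0.21 -0.21 -0.31 -0.28 -0.17 -0.16 -0.04  0.02  0.14  0.26
  0.48]
12 None [528.24  94.09  78.27] [-0.03  0.01  0.11  0.11 -0.15 -0.11  0.03  0.    0.03 -0.   -0.   -0.02
  0.02]
12 75.0 [525.91  96.74] [ 0.56  0.25 -0.1  -0.1  -0.4  -0.37 -0.2  -0.18 -0.06  0.01  0.14  0.28
  0.51]
```

```bash
sed -i 's/525.5,95.5/528.25,94.05/' av.py st.py; cat > plan2.py <<'E'
from h import *
from scipy.spatial.transform import Rotation as Ro
import sys
c=np.array([528.25,94.05]);R=float(sys.argv[1]);zt=float(sys.argv[3])
s=sense();Rm=Ro.from_euler("xyz",s["tcp_rot"]).as_matrix();g=s["eef_pos"]+155*Rm[:,2]
th=np.arctan2(*(g[:2]-c)[::-1]);print(np.degrees(th),np.hypot(*(g[:2]-c)),"yaw+90-th",np.degrees(s["tcp_rot"][2]-th)+90)
A=[float(a) for a in sys.argv[2].split()]
for i,a in enumerate(A):
    t=th-np.radians(a);p=np.array([*(c+R*np.array([np.cos(t),np.sin(t)])-g[:2]),zt*(i+1)/len(A)])
    q=Rm.T@p/10
    print("0 %.2f %.2f %.2f %.1f;"%(*q,a),end=" ")
print()
E
python3 plan2.py 78.4 "-1 -2 -3.5 -5 -6.5 -8" 0
```

```text
86.48077996457857 78.60969713805054 yaw+90-th -10.108746053231044
0 -0.13 0.05 0.00 -1.0; 0 -0.26 0.07 0.01 -2.0; 0 -0.46 0.12 0.01 -3.5; 0 -0.66 0.17 0.01 -5.0; 0 -0.86 0.23 0.02 -6.5; 0 -1.06 0.29 0.02 -8.0;
```

```bash
python3 - <<'E'
import numpy as np
c=np.array([528.25,94.05])
D=[(521.85,172.45,.002,-1.7),(527.86,172.6,-.087,-6.18),(528.329,172.719,-.111,-5.125),(530.087,172.678,-.151,-8.026),(531.468,172.605,-.19,-9.667),(533.094,172.522,-.238,-12.271)]
T=[];F=[]
for x,y,w,f in D:
    r=np.array([x,y])+3.2*np.array([np.sin(w),-np.cos(w)])-c
    T.append(np.degrees(np.arctan2(r[1],r[0])));F.append(-f);print(T[-1],np.hypot(*r),F[-1])
p=np.polyfit(T[2:],F[2:],1);print(p,(1.65-p[1])/p[0]); print([t+(f-1.65)/2.33 for t,f in zip(T,F)])
E
```

```text
94.8596728230956 75.47131298430071 1.7
90.50788632923212 75.36506367196675 6.18
90.20908108952607 75.48919598598437 5.125
88.97085580458644 75.47658758149987 8.026
88.01503577805865 75.45786485895621 9.667
86.89386087697167 75.47308315963768 12.271
[ -2.12208681 196.6240607 ] 91.87845657211001
[np.float64(94.88113205056341), np.float64(92.45209233781581), np.float64(91.70049739853894), np.float64(91.70733649128171), np.float64(91.45580831024749), np.float64(91.45222997568412)]
```

```bash
cat > plan3.py <<'E'
from h import *
from scipy.spatial.transform import Rotation as Ro
import sys
c=np.array([528.25,94.05]);R=75.3
def st():
    s=sense();Rm=Ro.from_euler("xyz",s["tcp_rot"]).as_matrix();g=s["eef_pos"]+155*Rm[:,2]
    return s,Rm,g,g+3.2*Rm[:,1]
s,Rm,g,r=st();th=np.arctan2(*(r[:2]-c)[::-1]);y=s["tcp_rot"][2]
f=s["contact_force"][:2]
print("t%.2f rod th %.2f R %.2f yaw+90-th %.2f g_z %.1f Ft %.2f Fin %.2f Fz %.1f"%(s["clock"],np.degrees(th),np.hypot(*(r[:2]-c)),np.degrees(y-th)+90,g[2],f@[np.sin(th),-np.cos(th)],f@[-np.cos(th),-np.sin(th)],s["contact_force"][2]),s["tcp_rot"].round(3))
if len(sys.argv)>1:
  A=[float(a) for a in sys.argv[1].split()];zt=float(sys.argv[2]);yc=float(sys.argv[3])
  for i,a in enumerate(A):
    fr=(i+1)/len(A);roll=a+yc*fr
    t=th-np.radians(a);rod=c+R*np.array([np.cos(t),np.sin(t)])
    yn=Rm@Ro.from_euler("z",roll,degrees=True).as_matrix()[:,1]
    p=np.array([*(rod-3.2*yn[:2]-g[:2]),zt*fr]);q=Rm.T@p/10
    print("0 %.2f %.2f %.2f %.1f;"%(*q,roll),end=" ")
  print()
E
python3 plan3.py "-1 -2 -4 -6 -8 -10" 0 0
```

```text
t14.60 rod th 86.91 R 75.46 yaw+90-th -10.54 g_z 240.2 Ft -11.46 Fin -6.83 Fz 11.0 [-3.139  0.021 -0.238]
0 -0.13 0.04 0.00 -1.0; 0 -0.27 0.07 0.01 -2.0; 0 -0.53 0.13 0.01 -4.0; 0 -0.80 0.20 0.02 -6.0; 0 -1.06 0.28 0.02 -8.0; 0 -1.32 0.37 0.03 -10.0;
```

```bash
python3 -m creep '0 -0.13 0.04 0 -1; 0 -0.27 0.07 0 -2; 0 -0.53 0.13 0 -4; 0 -0.80 0.20 0 -6; 0 -1.06 0.28 0 -8; 0 -1.32 0.37 0 -10; 0 -1.32 0.37 0 -10'; python3 plan3.py "-2 -4 -6 -8 -10 -12 -14 -16 -18 -20 -22 -24 -26 -28 -30" 0.2 -10
```

```text
clock: 15.3
eef_pos: [522.9, 171.0, 395.8]
tcp_rot: [-3.135, 0.018, -0.063]
contact_force: [1.7, 5.1, 4.2]
opening: 0.161
t15.30 rod th 96.34 R 75.38 yaw+90-th -9.96 g_z 240.8 Ft 2.28 Fin -4.85 Fz 4.2 [-3.135  0.018 -0.063]
0 -0.27 0.06 0.00 -2.7; 0 -0.54 0.12 0.01 -5.3; 0 -0.81 0.19 0.01 -8.0; 0 -1.08 0.27 0.01 -10.7; 0 -1.34 0.36 0.02 -13.3; 0 -1.60 0.45 0.02 -16.0; 0 -1.86 0.56 0.02 -18.7; 0 -2.11 0.68 0.02 -21.3; 0 -2.36 0.80 0.03 -24.0; 0 -2.60 0.93 0.03 -26.7; 0 -2.84 1.08 0.03 -29.3; 0 -3.07 1.23 0.03 -32.0; 0 -3.30 1.39 0.03 -34.7; 0 -3.52 1.55 0.04 -37.3; 0 -3.74 1.73 0.04 -40.0;
```

```bash
python3 -m creep '0 -0.27 0.06 0 -2.7; 0 -0.54 0.12 0.01 -5.3; 0 -0.81 0.19 0.01 -8; 0 -1.08 0.27 0.01 -10.7; 0 -1.34 0.36 0.02 -13.3; 0 -1.60 0.45 0.02 -16; 0 -1.86 0.56 0.02 -18.7; 0 -2.11 0.68 0.02 -21.3; 0 -2.36 0.80 0.03 -24; 0 -2.60 0.93 0.03 -26.7; 0 -2.84 1.08 0.03 -29.3; 0 -3.07 1.23 0.03 -32; 0 -3.30 1.39 0.03 -34.7; 0 -3.52 1.55 0.04 -37.3; 0 -3.74 1.73 0.04 -40; 0 -3.74 1.73 0.04 -40'; python3 plan3.py "-2 -4 -6 -8 -10 -12 -14 -16 -18 -20 -22 -24 -26 -28 -30" 0.2 0
```

```text
clock: 16.9
eef_pos: [484.3, 156.0, 395.9]
tcp_rot: [-3.125, 0.01, 0.634]
contact_force: [-1.2, 4.7, 4.4]
opening: 0.163
t16.90 rod th 126.52 R 75.29 yaw+90-th -0.20 g_z 240.9 Ft 1.81 Fin -4.45 Fz 4.4 [-3.125  0.01   0.634]
0 -0.27 0.00 0.00 -2.0; 0 -0.55 0.02 0.00 -4.0; 0 -0.82 0.05 0.00 -6.0; 0 -1.09 0.08 0.00 -8.0; 0 -1.36 0.12 0.01 -10.0; 0 -1.63 0.18 0.01 -12.0; 0 -1.90 0.24 0.01 -14.0; 0 -2.16 0.31 0.01 -16.0; 0 -2.42 0.39 0.01 -18.0; 0 -2.68 0.48 0.01 -20.0; 0 -2.94 0.58 0.01 -22.0; 0 -3.19 0.69 0.00 -24.0; 0 -3.44 0.81 0.00 -26.0; 0 -3.68 0.93 0.00 -28.0; 0 -3.92 1.06 0.00 -30.0;
```

```bash
python3 -m creep '0 -0.27 0 0 -2; 0 -0.55 0.01 0 -4; 0 -0.82 0.04 0 -6; 0 -1.09 0.07 0 -8; 0 -1.36 0.11 0 -10; 0 -1.63 0.17 0 -12; 0 -1.90 0.22 0 -14; 0 -2.16 0.29 0 -16; 0 -2.42 0.37 0 -18; 0 -2.68 0.46 0 -20; 0 -2.94 0.56 0 -22; 0 -3.19 0.67 0 -24; 0 -3.44 0.79 0 -26; 0 -3.68 0.91 0 -28; 0 -3.92 1.04 0 -30; 0 -3.92 1.04 0 -30'; python3 plan3.py "-2 -4 -6 -8 -10 -12 -14 -16 -18 -20 -22 -23 -24 -25 -25.5" 0.2 0
```

```text
clock: 18.5
eef_pos: [459.1, 123.9, 395.9]
tcp_rot: [-3.123, 0.001, 1.156]
contact_force: [1.1, 1.7, 1.6]
opening: 0.164
t18.50 rod th 156.77 R 75.03 yaw+90-th -0.54 g_z 241.0 Ft 1.98 Fin 0.30 Fz 1.6 [-3.123e+00  1.000e-03  1.156e+00]
0 -0.27 -0.02 -0.00 -2.0; 0 -0.55 -0.00 -0.00 -4.0; 0 -0.82 0.02 -0.00 -6.0; 0 -1.09 0.06 -0.01 -8.0; 0 -1.36 0.10 -0.01 -10.0; 0 -1.63 0.16 -0.01 -12.0; 0 -1.90 0.22 -0.01 -14.0; 0 -2.16 0.30 -0.01 -16.0; 0 -2.42 0.38 -0.02 -18.0; 0 -2.68 0.47 -0.02 -20.0; 0 -2.94 0.57 -0.02 -22.0; 0 -3.06 0.62 -0.02 -23.0; 0 -3.19 0.68 -0.03 -24.0; 0 -3.31 0.74 -0.03 -25.0; 0 -3.37 0.77 -0.03 -25.5;
```

Target is rod angle 181.7°, i.e. 24.9° more.

```bash
python3 -m creep '0 -0.27 0 0 -2; 0 -0.55 0.01 0 -4; 0 -0.82 0.03 0 -6; 0 -1.09 0.07 0 -8; 0 -1.36 0.11 0 -10; 0 -1.63 0.17 0 -12; 0 -1.90 0.23 0 -14; 0 -2.16 0.31 0 -16; 0 -2.42 0.39 0 -18; 0 -2.68 0.48 0 -20; 0 -2.94 0.58 0 -22; 0 -3.06 0.63 0 -23; 0 -3.19 0.69 0 -24; 0 -3.25 0.72 0 -24.5; 0 -3.25 0.72 0 -24.5; 0 -3.25 0.72 0 -24.5'; python3 plan3.py "-0.5 -1" 0 0
```

```text
clock: 20.1
eef_pos: [453.0, 91.3, 395.9]
tcp_rot: [-3.125, -0.007, 1.583]
contact_force: [5.0, 1.7, -0.2]
opening: 0.164
t20.10 rod th -178.70 R 74.67 yaw+90-th 359.38 g_z 240.9 Ft 1.60 Fin 5.09 Fz -0.2 [-3.125 -0.007  1.583]
0 -0.07 -0.06 0.00 -0.5; 0 -0.14 -0.06 0.00 -1.0;
```

```bash
cat > fit.py <<'E'
import numpy as np
from scipy.optimize import least_squares
from scipy.spatial.transform import Rotation as Ro
# x y roll pitch yaw fx fy
D=np.array([(451.09,106.21,-3.1403,-.0008,1.3757,-1.6,.2),(454.26,118.68,-3.139,0,1.2,-3.9,.4),(468.55,143.63,-3.136,.002,.814,-8.5,4.9),
(473.56,149.89,-3.136,.003,.709,-1.1,-1.2),(478.61,154.42,-3.136,.003,.621,-.9,-.1),(484.08,158.46,-3.136,.004,.532,-3.6,1.),
(489.97,162.01,-3.136,.004,.444,-3.1,2.6),(496.02,165.15,-3.136,.004,.355,-2.9,2.3),(502.4,167.64,-3.137,.004,.267,-2.8,3.),
(508.95,169.59,-3.137,.004,.179,-3.1,3.4),(515.72,170.91,-3.137,.004,.09,-2,4.7),(522.47,171.74,-3.137,.004,.002,-1.7,5.),
(522.9,171.0,-3.135,.018,-.063,1.7,5.1),(484.3,156,-3.125,.01,.634,-1.2,4.7),(459.1,123.9,-3.123,.001,1.156,1.1,1.7),(453.0,91.3,-3.125,-.007,1.583,5.,1.7)])
M=Ro.from_euler("xyz",D[:,2:5]).as_matrix()
g=D[:,:2]+155*M[:,:2,2];yt=M[:,:2,1]
F=D[:,5:]
def rod(o):return g+o*yt
def res(p,R=75.,k=16):
    r=rod(p[2])-p[:2];n=np.hypot(*r.T);u=r/n[:,None];return n+(F*u).sum(1)/p[3]-R
s=least_squares(res,[528,94,3,16],loss="soft_l1",f_scale=.2);print(s.x.round(2),res(s.x).round(2), "sd",np.sqrt(np.diag(np.linalg.inv(s.jac.T@s.jac)))*np.std(res(s.x)))
c=s.x[:2];o=s.x[2]
def ang(x,y,w): r=np.array([x,y])+o*np.array([np.sin(w),-np.cos(w)])-c;return np.degrees(np.arctan2(r[1],r[0]))
T=[ang(*v) for v in((528.329,172.719,-.111),(530.087,172.678,-.151),(531.468,172.605,-.19),(533.094,172.522,-.238))];Fv=[5.125,8.026,9.667,12.271]
p=np.polyfit(T,Fv,1);print(T,p,"meet",(1.65-p[1])/p[0],[t+(f-1.65)/2.33 for t,f in zip(T,Fv)])
r=rod(o)-c;print("angles",np.degrees(np.arctan2(r[:,1],r[:,0])).round(2)%360)
E
python3 fit.py
```

```text
[526.95  96.16   1.54  29.16] [ 0.23  0.09 -0.06  0.1   0.08  0.09  0.02  0.09 -0.08 -0.05 -0.03  0.09
 -0.02 -0.34 -0.37 -0.09] sd [ 0.3334151   0.36237807  0.4123973  14.87574565]
[np.float64(89.07647251699017), np.float64(87.78069393489486), np.float64(86.77049852130402), np.float64(85.58387053970218)] [ -2.01380995 184.5836662 ] meet 90.83958802484594 [np.float64(90.56788882600304), np.float64(90.51717462159013), np.float64(90.21127105349287), np.float64(90.14223963841462)]
angles [172.42 162.85 141.17 135.21 130.07 125.04 119.83 114.65 109.47 104.29
  99.05  93.9   95.27 126.68 157.86 182.89]
```

```bash
cat >> fit.py <<'E'
print("---")
for name,idx in(("all",range(16)),("fwd",range(12)),("fwd3+",range(3,12)),("fwd no2",[0,1]+list(range(3,12)))):
  for k in(12,16,30):
    idx=list(idx);f=lambda q:res([q[0],q[1],q[2],k])[idx]
    s=least_squares(f,[527,96,2]);c=s.x[:2];o=s.x[2]
    T=[ang(*v) for v in((528.329,172.719,-.111),(530.087,172.678,-.151),(531.468,172.605,-.19),(533.094,172.522,-.238))]
    p=np.polyfit(T,Fv,1);m=(1.65-p[1])/p[0];m2=np.mean([t+(f_-1.65)/2.33 for t,f_ in zip(T,Fv)])
    r=rod(o)-c;a=np.degrees(np.arctan2(r[:,1],r[:,0]))%360
    print(name,k,s.x.round(2),"rms %.3f"%np.std(f(s.x)),"meet %.2f %.2f start %.2f now-meet %.2f start-meet %.2f now-start %.2f"%(m,m2,a[0],a[-1]-(m+m2)/2,a[0]-(m+m2)/2,a[-1]-a[0]))
E
python3 fit.py | sed -n '/---/,$p'; python3 - <<'E'
from h import *
p,d=grab_frame("top");cv2.imwrite("pics/top3.png",p);p,d=grab_frame("side");cv2.imwrite("pics/side3.png",p)
E
```

```text
---
all 12 [526.95  96.44   1.48] rms 0.201 meet 90.84 90.35 start 172.63 now-meet 92.51 start-meet 82.04 now-start 10.47
all 16 [527.01  96.28   1.56] rms 0.171 meet 90.89 90.40 start 172.52 now-meet 92.33 start-meet 81.87 now-start 10.46
all 30 [527.09  96.04   1.69] rms 0.152 meet 90.95 90.48 start 172.35 now-meet 92.08 start-meet 81.64 now-start 10.45
fwd 12 [527.18  95.81   2.16] rms 0.086 meet 91.04 90.61 start 172.21 now-meet 91.80 start-meet 81.38 now-start 10.42
fwd 16 [527.13  95.83   2.04] rms 0.055 meet 90.99 90.55 start 172.22 now-meet 91.88 start-meet 81.44 now-start 10.43
fwd 30 [527.05  95.87   1.86] rms 0.069 meet 90.92 90.47 start 172.23 now-meet 91.98 start-meet 81.53 now-start 10.45
fwd3+ 12 [527.27  95.92   2.08] rms 0.064 meet 91.11 90.67 start 172.30 now-meet 91.83 start-meet 81.41 now-start 10.41
fwd3+ 16 [527.31  95.49   2.41] rms 0.058 meet 91.15 90.74 start 172.00 now-meet 91.45 start-meet 81.05 now-start 10.40
fwd3+ 30 [527.36  94.89   2.87] rms 0.051 meet 91.20 90.85 start 171.56 now-meet 90.91 start-meet 80.54 now-start 10.37
fwd no2 12 [527.38  95.65   2.36] rms 0.059 meet 91.20 90.78 start 172.12 now-meet 91.52 start-meet 81.13 now-start 10.39
fwd no2 16 [527.19  95.78   2.1 ] rms 0.053 meet 91.04 90.61 start 172.19 now-meet 91.78 start-meet 81.36 now-start 10.42
fwd no2 30 [526.93  95.96   1.74] rms 0.058 meet 90.83 90.37 start 172.28 now-meet 92.15 start-meet 81.68 now-start 10.47
```

```bash
sed -i 's/528.25,94.05/527.15,95.8/; s/3\.2\*/2.05*/g' plan3.py; python3 plan3.py "-0.1 1.6" 0 0; python3 -m creep '0 0.1 0.01 0 0.8; 0 0.2 0.01 0 1.6; 0 0.21 0.01 0 1.6; 0 0.21 0.01 0 1.6; 0 0.21 0.01 0 1.6'; python3 plan3.py
```

```text
t20.20 rod th -177.37 R 74.78 yaw+90-th 358.05 g_z 240.9 Ft 1.03 Fin 5.21 Fz -1.7 [-3.125 -0.007  1.583]
0 -0.02 -0.05 0.00 -0.1; 0 0.21 -0.06 0.00 1.6; 
clock: 20.7
eef_pos: [453.0, 93.3, 395.9]
tcp_rot: [-3.125, -0.006, 1.555]
contact_force: [2.2, -0.9, 0.9]
opening: 0.163
t20.70 rod th -178.81 R 74.70 yaw+90-th 357.90 g_z 240.9 Ft -0.97 Fin 2.17 Fz 0.9 [-3.125 -0.006  1.555]
```

```bash
python3 -m creep '20 0 0 0 0; 30 0 0 0 0; 40 0 0 0 0; 60 0 0 0 0; 70 0 0 0 0; 70 0 0 0 0; 70 0 0 -1 0; 70 0 0 -2.5 0; 70 0 0 -4 0; 70 0 0 -6 0; 70 0 0 -8 0; 70 0 0 -10 0; 70 -2 -3 -10 0; 70 -5 -6 -10 0; 70 -8 -10 -10 0; 70 -11 -14 -10 0; 70 -14 -17 -10 0; 70 -14 -17 -10 0'; python3 - <<'E'
from h import *
p,d=grab_frame("top");cv2.imwrite("pics/top4.png",p);q,d=grab_frame("side");cv2.imwrite("pics/side4.png",q)
a=q[200:330,120:280];b=p[155:245,95:225]
cv2.imwrite("pics/z4.png",np.vstack([cv2.resize(a,(480,390)),cv2.resize(b,(480,210))][:1]));cv2.imwrite("pics/z4t.png",cv2.resize(b,None,fx=6,fy=6,interpolation=cv2.INTER_CUBIC))
E
```

```text
clock: 22.5
eef_pos: [279.3, -46.5, 498.5]
tcp_rot: [-3.126, -0.004, 1.551]
contact_force: [0.5, 0.6, 0.2]
opening: 0.702
```

View pics/z4.png

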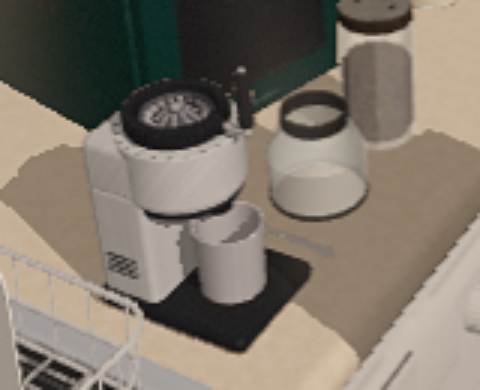

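View pics/z4t.png

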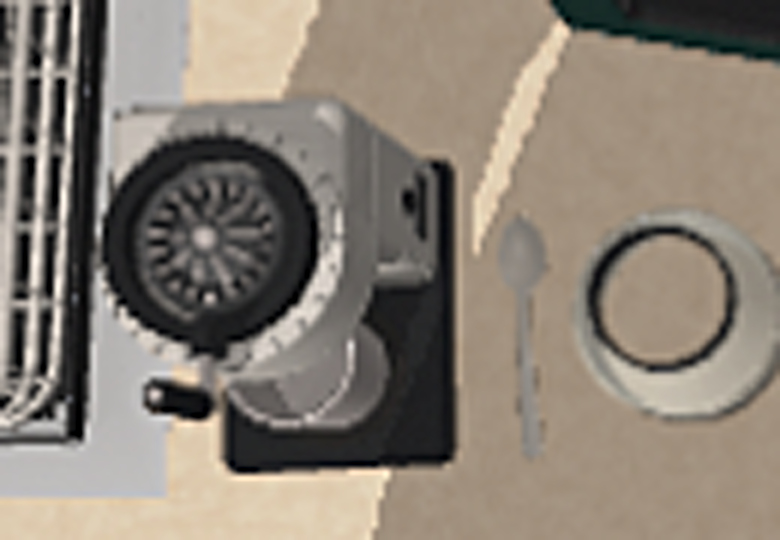

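```bash
python3 - <<'E'
from h import *
for c in((527.3,95.4),(526,95.4)):
  for u,v in((124,393),(154,396)):
    p=onz("top",95+u/6,155+v/6,261.5)[:2];r=p-c;print(p,np.hypot(*r),np.degrees(np.arctan2(r[1],r[0]))%360)
# subpix shift of grip via template matching
a=cv2.imread("pics/top0.png");b=cv2.imread("pics/top4.png")
up=lambda i:cv2.resize(i[205:235,105:140],None,fx=8,fy=8,interpolation=cv2.INTER_CUBIC)
A,B=up(a),up(b);cut=A[95:145,50:130]
m=cv2.matchTemplate(B,cut,cv2.TM_CCOEFF_NORMED);_,s,_,l=cv2.minMaxLoc(m);print("shift px",(l[0]-50)/8,(l[1]-95)/8,s)
a=cv2.imread("pics/side0.png");b=cv2.imread("pics/side4.png")
up=lambda i:cv2.resize(i[218:252,180:215],None,fx=8,fy=8,interpolation=cv2.INTER_CUBIC)
for n,(u,v) in {"0":(196.8,226),"":(0,0)}.items():pass
A,B=up(a),up(b);cv2.imwrite("pics/cmp.png",np.hstack([A,B]))
E
```

```text
[452.49465351 105.25237716] 75.45136976804736 172.49693845381947
[451.07297486  92.53858753] 76.28071213318064 182.14976140977038
[452.49465351 105.25237716] 74.16269479319867 172.36579254042272
[451.07297486  92.53858753] 74.98164294127125 182.18702432169707
shift px 4.875 0.125 0.985630452632904
```

View pics/cmp.png

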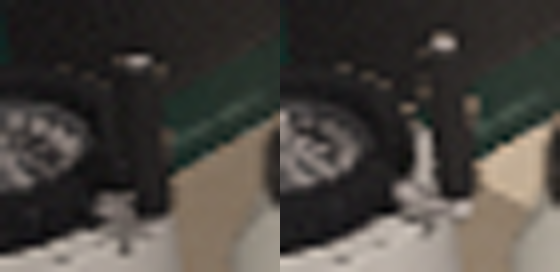

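```bash
python3 - <<'E'
from rig import *
s=sense();print(s["clock"],s["contact_force"]);print(sign_off())
E
```

```text
22.6 [ 0.13188271 -0.10890042  0.54342511]
the job is handed in; nothing more can be done
None
```

The grinder is set for coarse coffee: I closed the ring until the burrs met firmly, backed it off a quarter turn, let go and handed the job in at 22.6 s. No verdict was reported.

- **Closing:** I gripped the upright handle and turned the ring clockwise. I felt the burrs meet about 81° (1.42 rad) from the start. I pressed on to about 12 N at the grip, of which about 1.6 N is thread friction, so nothing was forced.
- **Backing off:** I turned it back until the lever stood 90.4° from the meeting point by my arm measurements. Taking the final lever position from the top camera instead gives about 91°, so the two agree to within about 0.5°.
- **Uncertainty:** My first estimate of the ring's centre ignored a slight tool tilt. I refitted it and moved the ring about 1.5° back clockwise before letting go. That leaves roughly ±1° of doubt in the setting. The side view agreed less well on the ring's centre, with x about 4 mm lower, and I did not use it for the final angle.
- **Surroundings:** In the last pictures the hopper, jar and teaspoon looked unmoved. I did not check the cream mug closely, but the arm passed well above it. The arm was clear of everything, with contact force near zero.

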